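# Dispense two columns from the rotary feeder

### The arm

A 7-joint arm with a two-finger parallel gripper is mounted at the origin on a cart in front of the work surface, level with it; the furniture and walls round the work are solid. World frame = base frame: x ahead of the robot, y to its left, z up, the work surface at z = 0. Lengths are in m, angles in rad, forces in N, time in s.
With the tool pointing down it reaches from about 0.425 to 0.975 m from the base axis. Payload 16.7 kg.
Tool frame: the origin (TCP) lies at the centre of the arm's flange, where the gripper is bolted on; the fingertips stand 173 mm ahead of it and the grasp point (between the pads) lies manip.pinch_z ahead of it (manip.pinch_z is the distance from the TCP to the grasp point, in m); z points along the fingers, x is the direction in which the jaws open and shut, and the axes are right-handed (so a half turn about z gives the same grasp; the last joint's range is limited). The gripper opens to 85 mm and grips with 20 to 120 N. Pads are 22 mm wide; open, the fingers measure 114 mm over their backs; the gripper's body (76 mm by 85 mm) begins 54 mm behind the grasp point. The pads swing forward as they close: fully open they stand 13 mm farther back than shut.
Start: joints at [1.016, 0.426, 0.074, 1.606, -0.034, 1.111, -0.067], TCP at [0.266, -0.62, 0.405] pointing down, gripper open.
Joint ranges: [-2.85, 2.85], [-0.5, 2.14], [-1.23, 1.37], [0.21, 2.46], [-1.02, 4.16], [0.16, 2.05], [-2.73, 2.73]. Speed limits (rad/s): [1.89, 1.89, 2.39, 2.39, 3.01, 3.01, 3.01].

### API

Orientations are given as a 3x3 rotation matrix whose columns are the frame's x, y, z axes.
In Python, from plant import manip, viewer, ticket gives the robot as it stands. The module is installed in compiled form; this text tells all that it offers.
- The arm moves only by the tool apply_moves, never from a script. Its argument "motion" is a list of rows, each an object of numbers: "tx", "ty", "tz": the shift along the tool's x, y, z in mm; "roll": the turn about the tool's z in rad; "jaw": the closure, from 0 (fully open) to 1 (shut). A call has 1 to 8 rows; each row shifts and turns the commanded pose from where the row before left it, along the tool's axes as they then stand; what a row does not reach is not made up. A row lasts 1/10 s, in which the tool goes at most 50 mm and 8.59 degrees, less where a joint would pass 70% of its speed; a pose out of reach is approached as far as the arm can. A call is refused whole if a number of a shift passes 50 or a number of a turn 0.15, either way. A call with a gripper value outside its range is refused whole. The fingers move at their own pace and stop on an object; "grip_force" is the grip in N (left out, the last holds). Time passes only in rows, so rows that do not move let the fingers close. It gives the time, the measured TCP pose, the force and the opening at its end, in the units of the state.
- manip.sense(): the state, without advancing time (a new reading comes with each control period).
- viewer.read_camera(name): name is "side" or "top"; returns the picture (420x560x3 uint8, blue, green, red); there is no depth.
- viewer.camera_params(name): a dict with "mtx" (3x3 intrinsics, pixels), "view" (4x4, takes a point from world to camera coordinates). Camera axes: x right, y down, z forward; pixel columns grow to the right and rows downward; lengths in m; the calibration is good to about 2 mm. A picture is of the moment at which its call begins. camera_params takes no time and is no camera call.
- ticket.close_job(): hands the job in, once; it reports no verdict.
The state is a dict: "time": time; "qpos": joint angles; "qvel": joint speeds; "joint_torque": joint torques, N m; "position": TCP position; "eef_rot": TCP orientation; "force": force on the tool from outside, world axes, zero at the start; "wrist_torque": the same for the moment, N m; "opening": finger opening in m.
Only numpy, scipy, OpenCV 4.12 (cv2) and the standard library are available. Lean on these libraries where they do the work, as an engineer would, in place of code of your own. Each camera call takes 0.05 s, during which the arm holds its last target.

### The job

Turn the feeder's drum slowly with the turnstile on its end, its top coming towards the open front, so that two columns drop by themselves, one after the other, into the catch tray under it; let the first come to rest before the second drops, keep the third in the drum, and do not touch the columns. Only then draw the tray forward by its handle, flat on the table, until all of it is in front of the feeder, with both columns still in it. Leave the flask, the jar and the bottle alone.

Things in the scene. Friction and masses are not known exactly. Their poses are not given: they have to be found in the camera images.
- feeder: rotary feeder, fixed on the table: two aluminium side plates (146 mm deep in x, 230 mm over all in y, 188 mm tall), a six-vane drum between them under a clear hood. Origin on the table under the drum's middle; z up; the hood's open side faces -x; side plates' front edge at x = -73 mm; turnstile on the -y end
- drum (a joint): drum turn, rad (-0.3 to 6), growing as its top comes over to the open front (feeder -x). Stiff (3 N at a peg), stays where left. Six pockets, 60 deg apart; three neighbours hold a column each. A column slides out in front, down into the tray, once the vane under it tilts 20 to 50 deg below level (friction): first after 0.5 to 1.3 rad, each next about 1.05 (0.7 to 1.4) rad later
- drum_axis (a point): middle of the drum on its axis of turning, 115 mm above the table; drum radius 62 mm, hood outer radius 68 mm (hood top 183 mm above the table)
- tray_floor (a point): middle of the inner floor of the loose dark steel catch tray, 4 mm above its underside; tray 75 mm deep (x), 206 wide (y), 28 high, walls 4 mm, 350 g, standing on the table under the drum's open front, between the side plates (4 mm free each side). Axes as the feeder's; its back edge is 37.5 mm behind this point (+x)
- tray_handle (a point): middle of the tray's level black handle bar, 10 mm thick (x), 110 mm long (y), 12 mm high, centre 26 mm above the table, 77.5 mm in front of the tray's middle, 35 mm clear gap between bar and tray
- peg_1 (a point): turnstile peg, black, level, 14 mm diameter, 45 mm long (this point 22.5 mm from its -y free end), parallel to the drum axis, 85 mm from it, 60 degrees from its neighbours, 148 mm to feeder -y of the drum's middle; its inner end is on a thin steel arm. Within reach from above while within some 50 degrees of the top
- peg_2 (a point): the same on the peg 60 x 1 degrees behind peg_1 (it reaches the top 1 x 60 degrees later)
- peg_3 (a point): the same on the peg 60 x 2 degrees behind peg_1 (it reaches the top 2 x 60 degrees later)
- peg_4 (a point): the same on the peg 60 x 3 degrees behind peg_1 (it reaches the top 3 x 60 degrees later)
- peg_5 (a point): the same on the peg 60 x 4 degrees behind peg_1 (it reaches the top 4 x 60 degrees later)
- peg_6 (a point): the same on the peg 60 x 5 degrees behind peg_1 (it reaches the top 5 x 60 degrees later)
- column_1_centre (a point): steel chromatography column, a rod 176 mm long and 17 mm across its square end nuts (tube 10 mm), 110 g; this point is its centre, y runs along it. In the foremost loaded pocket: the first to drop
- column_2_centre (a point): steel chromatography column, a rod 176 mm long and 17 mm across its square end nuts (tube 10 mm), 110 g; this point is its centre, y runs along it. In the next pocket: the second to drop
- column_3_centre (a point): steel chromatography column, a rod 176 mm long and 17 mm across its square end nuts (tube 10 mm), 110 g; this point is its centre, y runs along it. In the pocket after that; to stay in the drum
- flask: clear conical flask, 62 mm wide, 100 mm tall, bystander; origin under its middle
- jar: small sample jar with a screw cap, 41 mm wide, 53 mm tall, bystander; origin under its middle
- bottle: small clear screw-cap bottle, 56 mm wide, 100 mm tall, bystander; origin under its middle

How it is judged:
On the way, in this order (a step that is already met when the one before it is completed fails the run):
1. the first column lies at rest in the tray while the second is still in the drum (x of column_1_centre in the frame of tray_floor between -0.034 and 0.034 m and y of column_1_centre in the frame of tray_floor between -0.03 and 0.03 m and z of column_1_centre in the frame of tray_floor between -0.005 and 0.032 m and linear speed of column_1 below 0.05 m/s and distance between column_2_centre and drum_axis below 0.066 m), for 0.2 s.
2. the second column lies in the tray too, the tray still under the feeder (x of column_1_centre in the frame of tray_floor between -0.034 and 0.034 m and y of column_1_centre in the frame of tray_floor between -0.03 and 0.03 m and z of column_1_centre in the frame of tray_floor between -0.005 and 0.032 m and x of column_2_centre in the frame of tray_floor between -0.034 and 0.034 m and y of column_2_centre in the frame of tray_floor between -0.03 and 0.03 m and z of column_2_centre in the frame of tray_floor between -0.005 and 0.032 m and x of tray_floor in the frame of feeder above -0.095 m and distance between column_3_centre and drum_axis below 0.066 m), for 0.2 s.
At the end, for the whole second after the job is handed in: the first two columns lie in the tray, the third is in the drum, the tray stands flat and still on the table with its back edge in front of the feeder's side plates (its middle at least 108 mm in front of the drum axis) (x of column_1_centre in the frame of tray_floor between -0.034 and 0.034 m and y of column_1_centre in the frame of tray_floor between -0.03 and 0.03 m and z of column_1_centre in the frame of tray_floor between -0.005 and 0.032 m and x of column_2_centre in the frame of tray_floor between -0.034 and 0.034 m and y of column_2_centre in the frame of tray_floor between -0.03 and 0.03 m and z of column_2_centre in the frame of tray_floor between -0.005 and 0.032 m and distance between column_3_centre and drum_axis below 0.066 m and x of tray_floor in the frame of feeder below -0.108 m and height (world z) of tray_floor below 0.008 m and angle between tray_floor's own z axis and vertical below 0.06 rad and linear speed of each of tray, column_1, column_2 below 0.02 m/s); the robot touches nothing.
It fails at once if the third column left the drum (not (distance between column_3_centre and drum_axis below 0.066 m)).
It fails at once if the drum was spun fast (over 3 rad/s) (velocity of joint drum above 3 rad/s).
It fails at once if a column was touched by the gripper (contact force between the fingers and column_1 above 0.5 N or contact force between the fingers and column_2 above 0.5 N or contact force between the fingers and column_3 above 0.5 N).
It fails at once if the tray was lifted off the table or tipped (height (world z) of tray_floor above 0.02 m or angle between tray_floor's own z axis and vertical above 0.2 rad).
It fails at once if a bystander (flask, jar, bottle) was moved or knocked over (distance of any of flask, jar, bottle from where it was at the start of the episode above 0.03 m or angle between any of flask, jar, bottle's own z axis and vertical above 0.3 rad).
It also fails if it takes over 69 s, if anything falls off the work surface, if the arm or the gripper's body presses on something with over 40 N, if the wrist force passes 120 N, or if a joint passes its speed limit or range.

## Working session

There is one attempt and no reset: what is moved stays moved. The work goes in short steps, Python scripts to look and compute and a tool call to move; the robot and the scene stay as the last step left them, time stands still between calls to the robot, and variables do not carry over. Pictures are saved under pics/ and viewed, and the job is handed in when it is done.

Besides the shell and the picture viewer there is one more tool, called after "Call:" as name([rows], argument=value, ...), one row to a line, values as JSON. apply_moves: Moves the arm, as the interface text tells. Its arguments: {"type":"object","properties":{"motion":{"type":"array"},"grip_force":{"type":"number"}},"required":["motion"]}

```bash
mkdir -p pics
cat > h.py <<'E'
import numpy as np,cv2
from plant import manip,viewer,ticket
def cam(n):
    p=viewer.camera_params(n);return np.array(p["mtx"]),np.array(p["view"])
def proj(n,X):
    K,V=cam(n);X=np.atleast_2d(X);c=(V[:3,:3]@X.T).T+V[:3,3];u=(K@c.T).T;return u[:,:2]/u[:,2:]
def ray(n,uv):
    K,V=cam(n);R=V[:3,:3];o=-R.T@V[:3,3];d=R.T@np.linalg.solve(K,[uv[0],uv[1],1]);return o,d/np.linalg.norm(d)
def atz(n,uv,z):
    o,d=ray(n,uv);return o+d*(z-o[2])/d[2]
def tri(a,b):
    (o1,d1),(o2,d2)=ray(*a),ray(*b)
    s=np.linalg.lstsq(np.c_[d1,-d2],o2-o1,rcond=None)[0]
    p,q=o1+s[0]*d1,o2+s[1]*d2;return (p+q)/2,np.linalg.norm(p-q)
def snap(n,f):
    im=viewer.read_camera(n);cv2.imwrite("pics/"+f+".png",im);return im
E
python3 - <<'E'
from h import *
np.set_printoptions(precision=4,suppress=True)
for n in("side","top"):
    snap(n,n+"0");K,V=cam(n);print(n,K,-V[:3,:3].T@V[:3,3],V[:3,:3])
print(manip.sense(),manip.pinch_z)
E
```

```text
side [[444.3781   0.     288.1801]
 [  0.     444.3781 207.6855]
 [  0.       0.       1.    ]] [0.2779 0.8486 0.7383] [[-0.9277 -0.3733 -0.0018]
 [-0.2332  0.5832 -0.7781]
 [ 0.2915 -0.7214 -0.6281]]
top [[433.8923   0.     287.2022]
 [  0.     433.8923 206.5388]
 [  0.       0.       1.    ]] [0.4275 0.1341 1.1708] [[ 0.0263 -0.9995  0.0174]
 [-0.9923 -0.0282 -0.1205]
 [ 0.1209 -0.0141 -0.9926]]
{'time': 0.1, 'qpos': array([ 1.0165,  0.4267,  0.0739,  1.6065, -0.0341,  1.1108, -0.0671]), 'qvel': array([-0.0006, -0.0022, -0.0012, -0.0024,  0.0002, -0.0029,  0.0004]), 'joint_torque': array([  0.0099, -95.1534,   3.7725, -46.4401,   0.0198,   0.0064,
        -0.0001]), 'position': array([ 0.2657, -0.6203,  0.4041]), 'eef_rot': array([[ 0.3938, -0.9192, -0.0005],
       [-0.9192, -0.3938,  0.001 ],
       [-0.0012,  0.0001, -1.    ]]), 'force': array([-0.1144,  0.787 , -0.3033]), 'wrist_torque': array([ 0.0036, -0.0191,  0.0043]), 'opening': 0.08547476993502263} 0.1547
```

View pics/side0.png

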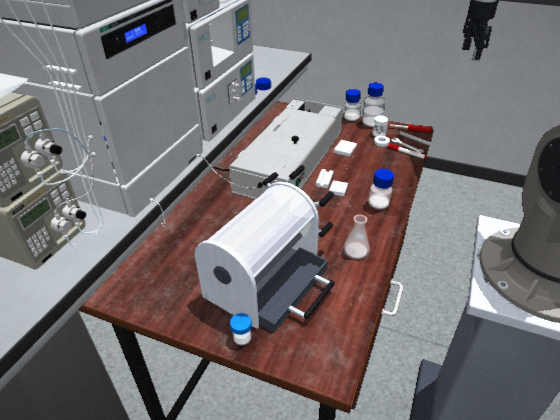

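View pics/top0.png

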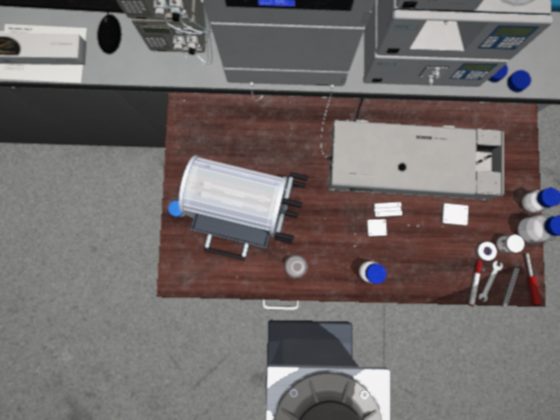

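The side view shows the feeder around (262,255) with its open front and tray handle at right/bottom (310,298). The jar is at (241,330), the flask at (357,238) and the bottle at (381,190). The top view shows pegs at about (297,180), (291,203) and (284,238), with the handle at (225,250). I'll zoom in next.

Run:
```python
import cv2
a=cv2.imread("pics/side0.png")[160:360,180:400];cv2.imwrite("pics/s0z.png",cv2.resize(a,None,fx=3,fy=3,interpolation=cv2.INTER_CUBIC)[:600])
a=cv2.imread("pics/top0.png")[145:285,160:340];cv2.imwrite("pics/t0z.png",cv2.resize(a,None,fx=4,fy=4,interpolation=cv2.INTER_CUBIC))
```

```text
(no output)
```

View pics/s0z.png

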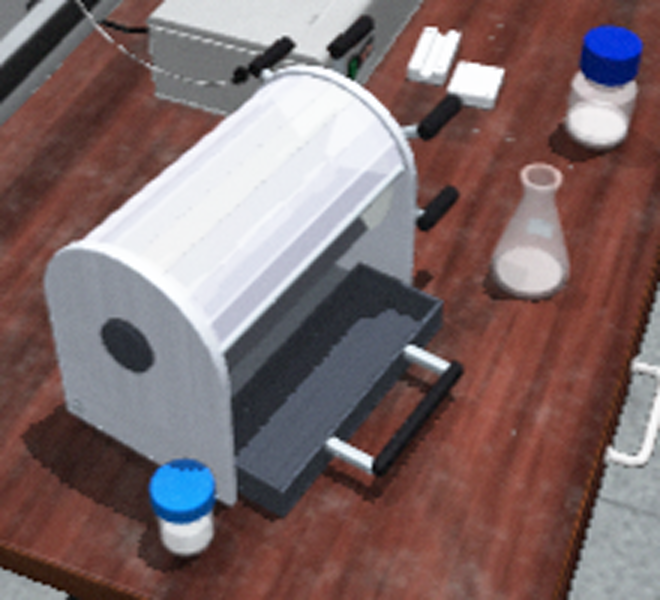

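View pics/t0z.png

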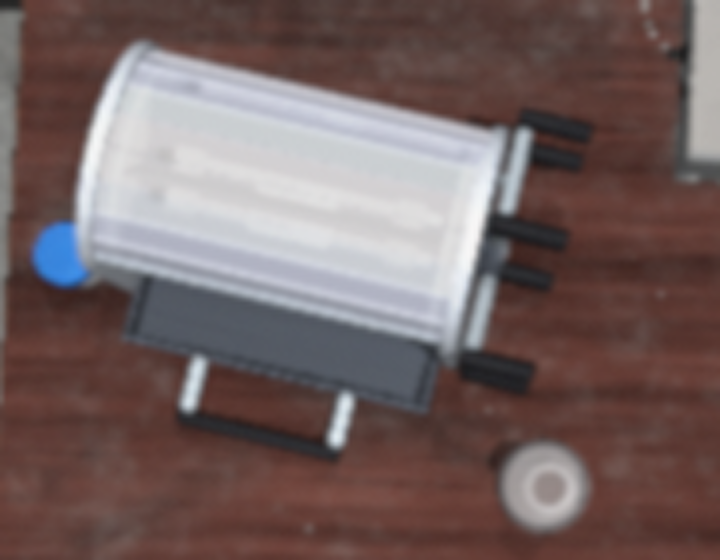

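```bash
cat > fit.py <<'E'
from h import *
from scipy.optimize import least_squares
s=lambda u,v:np.array([u/3+180,v/3+160]); t=lambda u,v:np.array([u/4+160,v/4+145])
r=np.radians
def peg(ph,k,y): a=ph-k*r(60); return [-.085*np.sin(a),y,.115+.085*np.cos(a)]
def obs(q):
    ph,tx=q[3],q[4]
    return [("side",[tx-.0775,-.055,.026],s(458,368)),("side",[tx-.0775,.055,.026],s(378,466)),
    ("top",[tx-.0775,-.055,.026],t(338,455)),("top",[tx-.0775,.055,.026],t(180,415)),
    ("side",peg(ph,-1,-.1705),s(453,195)),("side",peg(ph,-1,-.1255),s(425,220)),
    ("side",peg(ph,0,-.1705),s(455,104)),("side",peg(ph,0,-.1255),s(425,130)),
    ("side",peg(ph,1,-.1705),s(366,22)),("side",peg(ph,1,-.1255),s(335,48)),
    ("side",peg(ph,2,-.1705),s(288,44)),("side",peg(ph,2,-.1255),s(258,70)),
    ("top",peg(ph,0,-.1705),t(533,378)),("top",peg(ph,0,-.1255),t(462,363)),
    ("top",peg(ph,1,-.1705),t(567,239)),("top",peg(ph,1,-.1255),t(490,223)),
    ("top",peg(ph,2,-.1705),t(590,131)),("top",peg(ph,2,-.1255),t(525,116)),
    ("side",[0,.115,.115],s(128,345))]
def W(q,P):
    c,S=np.cos(q[2]),np.sin(q[2]);P=np.array(P);return np.array([q[0]+c*P[0]-S*P[1],q[1]+S*P[0]+c*P[1],P[2]])
def res(q): return np.concatenate([proj(n,W(q,P))[0]-uv for n,P,uv in obs(q)])
if __name__=="__main__":
    np.set_printoptions(precision=4,suppress=True)
    best=min((least_squares(res,[.5,.25,y0,p0,-.04],loss="soft_l1") for y0 in(-.3,.3) for p0 in(.3,.8,1.2)),key=lambda b:b.cost)
    print(best.x,best.cost);q=best.x;np.save("q.npy",q)
    for o,e in zip(obs(q),res(q).reshape(-1,2)):print(o[0],np.round(o[1],3),e)
    for k in(-1,0,1,2):print(k,np.degrees(q[3])-60*k,W(q,peg(q[3],k,-.148)))
    print("handle",W(q,[q[4]-.0775,0,.026]),tri(("side",s(458,368)),("top",t(338,455))),tri(("side",s(378,466)),("top",t(180,415))))
    print("pegB tip",tri(("side",s(455,104)),("top",t(533,378))),"C",tri(("side",s(366,22)),("top",t(567,239))))
    for nm,a in(("flask",atz("top",t(542,485),.1)),("flaskside",atz("side",s(530,285),0.)),("jar",atz("side",s(187,545),0)),("bottle",atz("side",s(597,140),0))):print(nm,a)
E
python3 fit.py
```

```text
Traceback (most recent call last):
  File "fit.py", line 23, in <module>
    best=min((least_squares(res,[.5,.25,y0,p0,-.04],loss="soft_l1") for y0 in(-.3,.3) for p0 in(.3,.8,1.2)),key=lambda b:b.cost)
  File "fit.py", line 23, in <genexpr>
    best=min((least_squares(res,[.5,.25,y0,p0,-.04],loss="soft_l1") for y0 in(-.3,.3) for p0 in(.3,.8,1.2)),key=lambda b:b.cost)
              ~~~~~~~~~~~~~^^^^^^^^^^^^^^^^^^^^^^^^^^^^^^^^^^^^^^^^
  File "fit.py", line 20, in res
    def res(q): return np.concatenate([proj(n,W(q,P))[0]-uv for n,P,uv in obs(q)])
                                       ~~~~^^^^^^^^^^
  File "h.py", line 6, in proj
    K,V=cam(n);X=np.atleast_2d(X);c=(V[:3,:3]@X.T).T+V[:3,3];u=(K@c.T).T;return u[:,:2]/u[:,2:]
        ~~~^^^
  File "h.py", line 4, in cam
    p=viewer.camera_params(n);return np.array(p["mtx"]),np.array(p["view"])
ValueError: time passes only in moves, steps and waits
```

```bash
sed -i 's/^def cam(n):/import functools\n@functools.cache\ndef cam(n):/' h.py; python3 fit.py
```

```text
[ 0.5811  0.2541 -0.1985  1.0132 -0.0682] 14.158761204810157
side [-0.146 -0.055  0.026] [ 0.0154 -0.1564]
side [-0.146  0.055  0.026] [-0.6091  3.0056]
top [-0.146 -0.055  0.026] [-1.1537 -0.469 ]
top [-0.146  0.055  0.026] [-2.5615  0.0968]
side [-0.075 -0.17   0.075] [ 0.2551 -2.05  ]
side [-0.075 -0.126  0.075] [-0.293   0.7626]
side [-0.072 -0.17   0.16 ] [ 0.739 -1.929]
side [-0.072 -0.126  0.16 ] [0.3406 0.2255]
side [ 0.003 -0.17   0.2  ] [ 1.2537 -0.6134]
side [ 0.003 -0.126  0.2  ] [0.3578 0.6496]
side [ 0.075 -0.17   0.155] [ 0.3247 -1.1673]
side [ 0.075 -0.126  0.155] [-1.0283 -0.2942]
top [-0.072 -0.17   0.16 ] [ 1.0856 -1.243 ]
top [-0.072 -0.126  0.16 ] [-0.0073 -1.8244]
top [ 0.003 -0.17   0.2  ] [0.5262 0.2096]
top [ 0.003 -0.126  0.2  ] [ 0.3415 -0.2417]
top [ 0.075 -0.17   0.155] [0.424  0.2511]
top [ 0.075 -0.126  0.155] [-1.7587 -0.2083]
side [0.    0.115 0.115] [0.873  0.8878]
-1 118.0523579997693 [0.4783 0.1238 0.075 ]
0 58.0523579997693 [0.4812 0.1232 0.16  ]
1 -1.9476420002307009 [0.5547 0.1084 0.2   ]
2 -61.9476420002307 [0.6254 0.0942 0.155 ]
handle [0.4382 0.2828 0.026 ] (array([0.4271, 0.2263, 0.0227]), np.float64(0.0017675526900785314)) (array([0.4498, 0.3301, 0.0268]), np.float64(0.0007859680357162198))
pegB tip (array([0.4756, 0.1039, 0.1568]), np.float64(0.0033784343660946876)) C (array([0.5517, 0.0878, 0.1987]), np.float64(0.0017504306123646005))
flask [0.4114 0.0947 0.1   ]
flaskside [0.4063 0.1045 0.    ]
jar [0.5492 0.4146 0.    ]
bottle [ 0.3986 -0.0927  0.    ]
```

The fit is consistent: the peg heights by triangulation, 0.157 and 0.199, match the model. One peg is 2° behind the top. I'll orient the tool with x = feeder -y and y = feeder -x, shut the jaws, and push that peg from behind.

Call:
apply_moves([
  {"roll": 0.15,"jaw": 1},
  {"roll": 0.15,"jaw": 1},
  {"roll": 0.15,"jaw": 1},
  {"roll": 0.15,"jaw": 1},
  {"jaw": 1},
], grip_force=30)

```text
validation failed for argument at $.mo...
```

```bash
cat >> h.py <<'E'
def where():
    # tool position in feeder frame and remaining shift helper
    s=manip.sense();q=np.load("q.npy");c,S=np.cos(q[2]),np.sin(q[2]);d=s["position"][:2]-q[:2]
    return s,np.array([c*d[0]+S*d[1],-S*d[0]+c*d[1],s["position"][2]-.173])
def togo(f):
    s,p=where();q=np.load("q.npy");c,S=np.cos(q[2]),np.sin(q[2]);f=np.array(f)-p
    w=np.array([c*f[0]-S*f[1],S*f[0]+c*f[1],f[2]]);R=np.array(s["eef_rot"])
    print("t",round(s["time"],2),"tip feeder mm",np.round(p*1e3,1),"togo tool mm",np.round(R.T@w*1e3,1),"F",np.round(s["force"],1),"yawerr",round(np.degrees(np.arctan2(R[1,0],R[0,0])-(q[2]-np.pi/2)),2),"open",round(s["opening"],3))
E
python3 -c "
from h import *
togo([.036,-.152,.235])"
```

```text
t 0.1 tip feeder mm [-136.7 -919.4  231.1] togo tool mm [-534.  -577.6   -3.3] F [-0.1  0.8 -0.3] yawerr 34.56 open 0.085
```

Call:
apply_moves([
  {"tx": 0,"ty": 0,"tz": 0,"roll": 0.15,"jaw": 1},
  {"tx": 0,"ty": 0,"tz": 0,"roll": 0.15,"jaw": 1},
  {"tx": 0,"ty": 0,"tz": 0,"roll": 0.15,"jaw": 1},
  {"tx": 0,"ty": 0,"tz": 0,"roll": 0.15,"jaw": 1},
  {"tx": 0,"ty": 0,"tz": 0,"roll": 0,"jaw": 1},
], grip_force=30)

```text
time: 0.6
position: [0.266, -0.6203, 0.4043]
eef_rot: [[-0.197, -0.98, -0.001], [-0.98, 0.197, 0.001], [-0.0, 0.001, -1.0]]
force: [0.2, 0.3, 0.5]
opening: 0.0124
```

```bash
python3 -c "
from h import *
togo([.036,-.152,.235])"
```

```text
t 0.6 tip feeder mm [-136.5 -919.3  231.3] togo tool mm [-767.2 -172.9   -3.5] F [0.2 0.3 0.5] yawerr 0.03 open 0.012
```

Call:
apply_moves([
  {"tx": -40,"ty": -9,"tz": -3,"roll": 0,"jaw": 1},
  {"tx": -40,"ty": -9,"tz": -3,"roll": 0,"jaw": 1},
  {"tx": -40,"ty": -9,"tz": -3,"roll": 0,"jaw": 1},
  {"tx": -40,"ty": -9,"tz": -3,"roll": 0,"jaw": 1},
  {"tx": -40,"ty": -9,"tz": -3,"roll": 0,"jaw": 1},
  {"tx": -40,"ty": -9,"tz": -3,"roll": 0,"jaw": 1},
  {"tx": -40,"ty": -9,"tz": 0,"roll": 0,"jaw": 1},
  {"tx": -40,"ty": -9,"tz": 0,"roll": 0,"jaw": 1},
])

```text
time: 1.4
position: [0.3989, -0.3188, 0.4229]
eef_rot: [[-0.189, -0.982, 0.0], [-0.982, 0.189, -0.0], [0.0, -0.0, -1.0]]
force: [0.1, 0.0, -0.6]
opening: -0.0001
```

Call:
apply_moves([
  {"tx": -40,"ty": -9,"tz": 0,"roll": 0,"jaw": 1},
  {"tx": -40,"ty": -9,"tz": 0,"roll": 0,"jaw": 1},
  {"tx": -40,"ty": -9,"tz": 0,"roll": 0,"jaw": 1},
  {"tx": -40,"ty": -9,"tz": 0,"roll": 0,"jaw": 1},
  {"tx": -40,"ty": -9,"tz": 0,"roll": 0,"jaw": 1},
  {"tx": -40,"ty": -9,"tz": 0,"roll": 0,"jaw": 1},
  {"tx": -20,"ty": -9,"tz": 0,"roll": 0,"jaw": 1},
  {"tx": 0,"ty": 0,"tz": 0,"roll": 0,"jaw": 1},
])

```text
time: 2.2
position: [0.512, -0.0746, 0.4227]
eef_rot: [[-0.185, -0.983, 0.0], [-0.983, 0.185, 0.001], [-0.001, -0.0, -1.0]]
force: [0.3, -0.6, -0.1]
opening: -0.0003
```

```bash
python3 -c "
from h import *
togo([.036,-.152,.235])"
```

```text
t 2.2 tip feeder mm [  -2.9 -335.9  249.7] togo tool mm [-183.3  -41.3   14.8] F [ 0.3 -0.6 -0.1] yawerr 0.74 open -0.0
```

Call:
apply_moves([
  {"tx": -30,"ty": -9,"tz": 0,"roll": 0.013,"jaw": 1},
  {"tx": -30,"ty": -9,"tz": 0,"roll": 0,"jaw": 1},
  {"tx": -30,"ty": -9,"tz": 0,"roll": 0,"jaw": 1},
  {"tx": -30,"ty": -8,"tz": 0,"roll": 0,"jaw": 1},
  {"tx": -30,"ty": -6,"tz": 0,"roll": 0,"jaw": 1},
  {"tx": -30,"ty": 0,"tz": 0,"roll": 0,"jaw": 1},
  {"tx": 0,"ty": 0,"tz": 0,"roll": 0,"jaw": 1},
])

```text
time: 2.9
position: [0.5879, 0.0936, 0.4224]
eef_rot: [[-0.199, -0.98, -0.0], [-0.98, 0.199, 0.001], [-0.001, 0.001, -1.0]]
force: [0.1, -0.1, 0.5]
opening: -0.0001
```

```bash
python3 -c "
from h import *
togo([.036,-.152,.182])
for n in('side','top'):
    a=snap(n,n+'1')
    b=a[160:360,180:400] if n=='side' else a[145:285,160:340]
    cv2.imwrite('pics/'+n+'1z.png',cv2.resize(b,None,fx=3,fy=3,interpolation=2))
"
```

```text
t 2.9 tip feeder mm [  38.4 -156.   249.4] togo tool mm [-3.9  2.3 67.4] F [ 0.1 -0.1  0.5] yawerr -0.08 open -0.0
```

View pics/side1z.png

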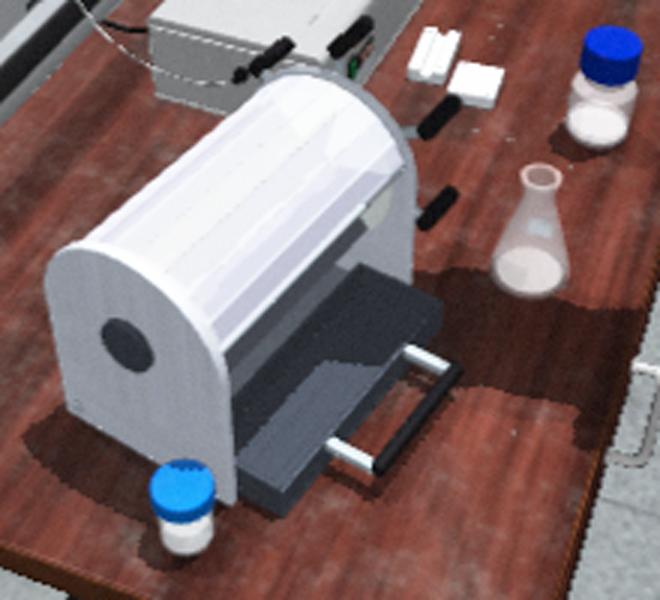

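View pics/top1z.png

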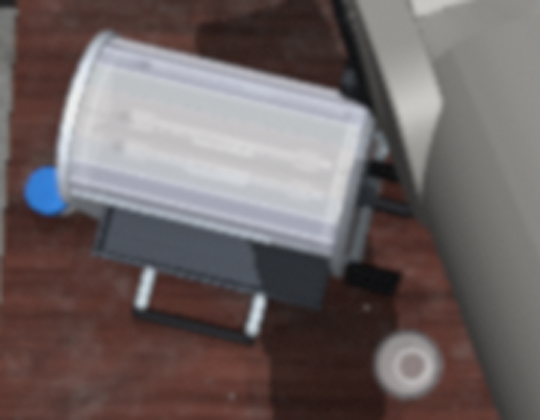

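The view is clear: the scene hasn't changed and the arm is above the turnstile end. I'll lower the shut fingers behind the top peg.

Call:
apply_moves([
  {"tx": -4,"ty": -4,"tz": 20,"roll": 0,"jaw": 1},
  {"tx": 0,"ty": 0,"tz": 20,"roll": 0,"jaw": 1},
  {"tx": 0,"ty": 0,"tz": 15,"roll": 0,"jaw": 1},
  {"tx": 0,"ty": 0,"tz": 12,"roll": 0,"jaw": 1},
  {"tx": 0,"ty": 0,"tz": 0,"roll": 0,"jaw": 1},
])

```text
time: 3.5
position: [0.5921, 0.0924, 0.3543]
eef_rot: [[-0.207, -0.978, -0.002], [-0.978, 0.207, -0.001], [0.001, 0.002, -1.0]]
force: [-0.0, -0.4, 0.1]
opening: 0.0002
```

```bash
python3 -c "
from h import *
togo([.036,-.152,.182])
a=snap('side','side2');cv2.imwrite('pics/side2z.png',cv2.resize(a[100:300,200:400],None,fx=3,fy=3,interpolation=2))
"
```

```text
t 3.5 tip feeder mm [  42.7 -156.4  181.3] togo tool mm [-4.3  6.7 -0.7] F [-0.  -0.4  0.1] yawerr -0.57 open 0.0
```

View pics/side2z.png

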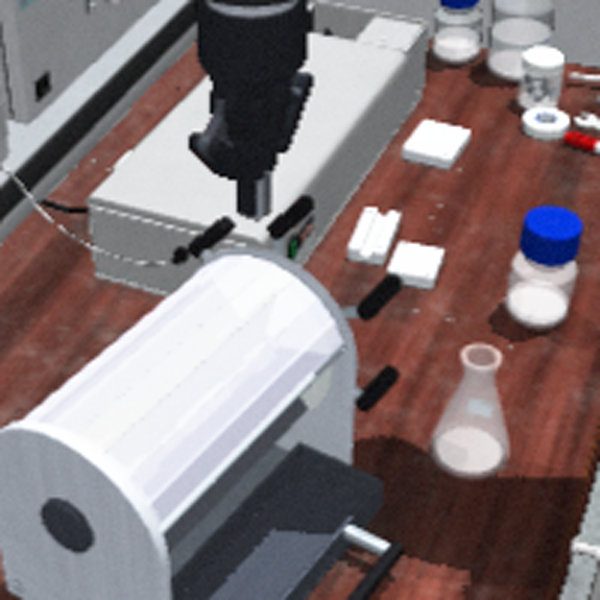

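Call:
apply_moves([
  {"tx": -3,"ty": 5,"tz": 0,"roll": 0.01,"jaw": 1},
  {"tx": -2,"ty": 5,"tz": 0,"roll": 0,"jaw": 1},
  {"tx": 0,"ty": 5,"tz": 0,"roll": 0,"jaw": 1},
  {"tx": 0,"ty": 5,"tz": 0,"roll": 0,"jaw": 1},
  {"tx": 0,"ty": 5,"tz": 0,"roll": 0,"jaw": 1},
  {"tx": 0,"ty": 5,"tz": 0,"roll": 0,"jaw": 1},
  {"tx": 0,"ty": 5,"tz": 0,"roll": 0,"jaw": 1},
])

```text
time: 4.25
position: [0.5593, 0.1057, 0.3562]
eef_rot: [[-0.217, -0.976, 0.001], [-0.976, 0.217, 0.0], [-0.0, -0.001, -1.0]]
force: [4.1, -1.1, 2.7]
opening: -0.0003
```

```bash
python3 -c "
from h import *
togo([-.02,-.152,.182])
a=snap('side','side3');cv2.imwrite('pics/side3z.png',cv2.resize(a[100:300,200:400],None,fx=3,fy=3,interpolation=2))
"
```

```text
t 4.25 tip feeder mm [   7.9 -149.8  183.2] togo tool mm [ 2.7 27.9  1.1] F [ 4.1 -1.1  2.7] yawerr -1.14 open -0.0
```

View pics/side3z.png

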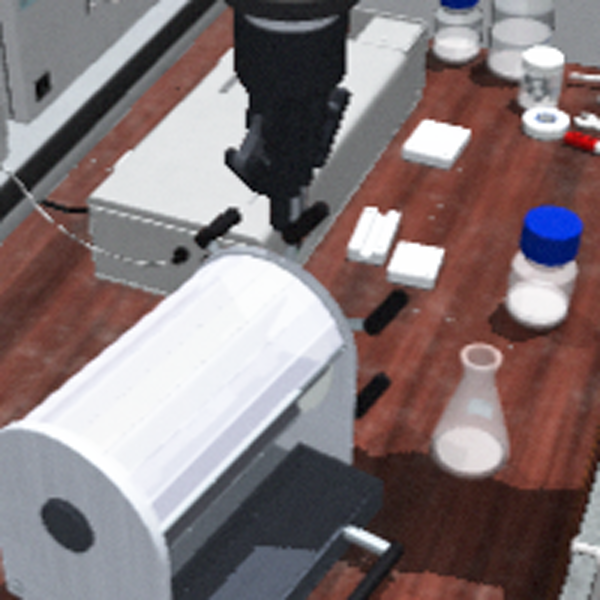

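Contact made: the finger at crop (293,210) pushes the peg at (307,222), at 4 N, and the drum has turned about 9°. I'll keep going slowly.

Call:
apply_moves([
  {"tx": 1,"ty": 5,"tz": 1,"roll": -0.01,"jaw": 1},
  {"tx": 1,"ty": 5,"tz": 1,"roll": -0.01,"jaw": 1},
  {"tx": 0,"ty": 5,"tz": 2,"roll": 0,"jaw": 1},
  {"tx": 0,"ty": 5,"tz": 2,"roll": 0,"jaw": 1},
  {"tx": 0,"ty": 5,"tz": 2,"roll": 0,"jaw": 1},
])

```text
time: 4.8
position: [0.534, 0.1088, 0.3475]
eef_rot: [[-0.197, -0.98, -0.0], [-0.98, 0.197, -0.0], [0.0, 0.0, -1.0]]
force: [3.6, -0.6, 2.3]
opening: 0.0001
```

```bash
cat > look.py <<'E'
from h import *
import sys
togo([float(sys.argv[2]),-.152,float(sys.argv[3])])
s,p=where();x=-(p[0]-.018)/.085
print("peg phi est",np.degrees(np.arcsin(np.clip(x,-1,1))))
a=snap('side','side'+sys.argv[1]);cv2.imwrite('pics/side'+sys.argv[1]+'z.png',cv2.resize(a[130:330,200:400],None,fx=3,fy=3,interpolation=2))
E
python3 look.py 4 -.03 .17
```

```text
t 4.8 tip feeder mm [ -17.5 -151.7  174.5] togo tool mm [ 0.3 12.5  4.5] F [ 3.6 -0.6  2.3] yawerr 0.0 open 0.0
peg phi est 24.71214751455625
```

View pics/side4z.png

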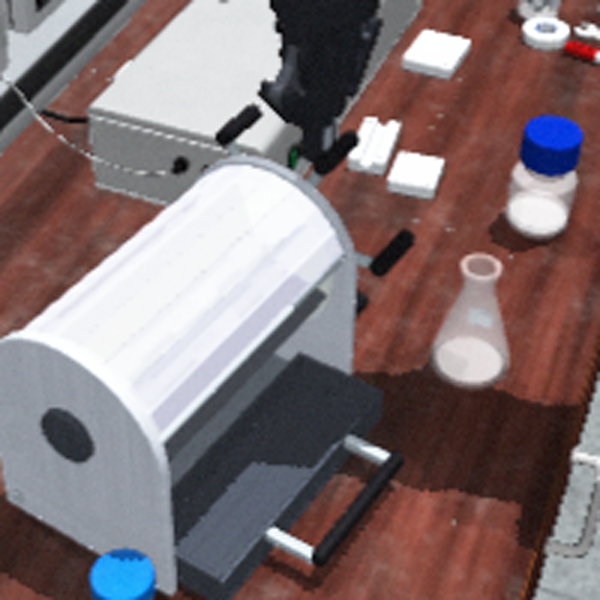

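No column in the tray yet, and the peg is at about 25°. From here I'll go in small steps with a rest after each.

Call:
apply_moves([
  {"tx": 0,"ty": 4,"tz": 2,"roll": 0,"jaw": 1},
  {"tx": 0,"ty": 4,"tz": 2,"roll": 0,"jaw": 1},
  {"tx": 0,"ty": 0,"tz": 0,"roll": 0,"jaw": 1},
  {"tx": 0,"ty": 0,"tz": 0,"roll": 0,"jaw": 1},
  {"tx": 0,"ty": 0,"tz": 0,"roll": 0,"jaw": 1},
  {"tx": 0,"ty": 0,"tz": 0,"roll": 0,"jaw": 1},
])

```text
time: 5.45
position: [0.5266, 0.1103, 0.3436]
eef_rot: [[-0.197, -0.98, -0.0], [-0.98, 0.197, -0.0], [0.0, 0.0, -1.0]]
force: [-0.3, -0.6, -0.6]
opening: -0.0002
```

```bash
python3 look.py 5 -.03 .17
```

```text
t 5.45 tip feeder mm [ -25.1 -151.7  170.6] togo tool mm [0.3 4.9 0.6] F [-0.3 -0.6 -0.6] yawerr 0.01 open -0.0
peg phi est 30.446118470055666
```

View pics/side5z.png

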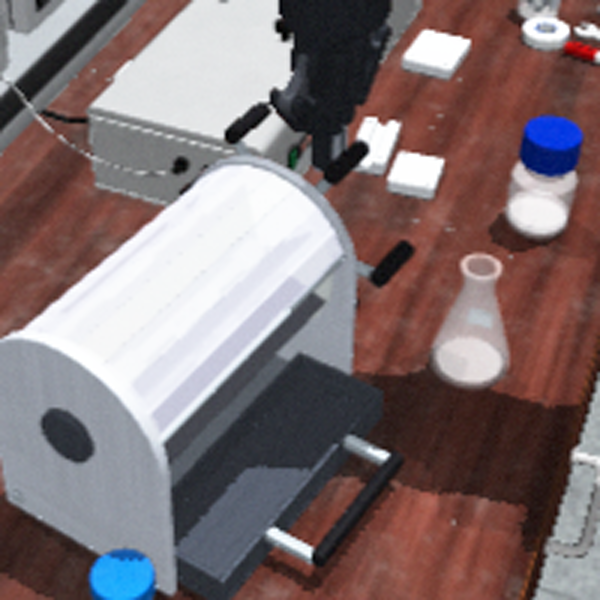

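Call:
apply_moves([
  {"tx": 0,"ty": 4,"tz": 2,"roll": 0,"jaw": 1},
  {"tx": 0,"ty": 4,"tz": 3,"roll": 0,"jaw": 1},
  {"tx": 0,"ty": 0,"tz": 0,"roll": 0,"jaw": 1},
  {"tx": 0,"ty": 0,"tz": 0,"roll": 0,"jaw": 1},
  {"tx": 0,"ty": 0,"tz": 0,"roll": 0,"jaw": 1},
  {"tx": 0,"ty": 0,"tz": 0,"roll": 0,"jaw": 1},
])

```text
time: 6.1
position: [0.5187, 0.1119, 0.3387]
eef_rot: [[-0.197, -0.98, -0.0], [-0.98, 0.197, -0.0], [0.0, 0.0, -1.0]]
force: [1.4, 0.6, 0.3]
opening: 0.0001
```

```bash
python3 look.py 6 -.03 .17
```

```text
t 6.1 tip feeder mm [ -33.1 -151.7  165.7] togo tool mm [ 0.3 -3.1 -4.3] F [1.4 0.6 0.3] yawerr 0.01 open 0.0
peg phi est 36.96890731407636
```

View pics/side6z.png

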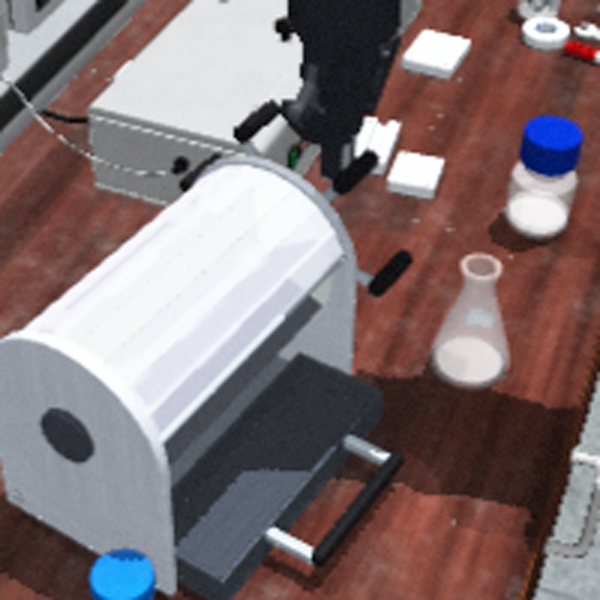

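Still no drop at about 39° turned. I'll continue.

Call:
apply_moves([
  {"tx": 0,"ty": 4,"tz": 3,"roll": 0,"jaw": 1},
  {"tx": 0,"ty": 4,"tz": 3,"roll": 0,"jaw": 1},
  {"tx": 0,"ty": 0,"tz": 0,"roll": 0,"jaw": 1},
  {"tx": 0,"ty": 0,"tz": 0,"roll": 0,"jaw": 1},
  {"tx": 0,"ty": 0,"tz": 0,"roll": 0,"jaw": 1},
  {"tx": 0,"ty": 0,"tz": 0,"roll": 0,"jaw": 1},
])

```text
time: 6.75
position: [0.5108, 0.1135, 0.3327]
eef_rot: [[-0.197, -0.98, -0.001], [-0.98, 0.197, -0.0], [0.0, 0.001, -1.0]]
force: [-0.2, -0.6, 0.8]
opening: -0.0002
```

```bash
python3 look.py 7 -.03 .17
```

```text
t 6.75 tip feeder mm [ -41.2 -151.7  159.7] togo tool mm [  0.3 -11.2 -10.3] F [-0.2 -0.6  0.8] yawerr 0.01 open -0.0
peg phi est 44.12955742385816
```

View pics/side7z.png

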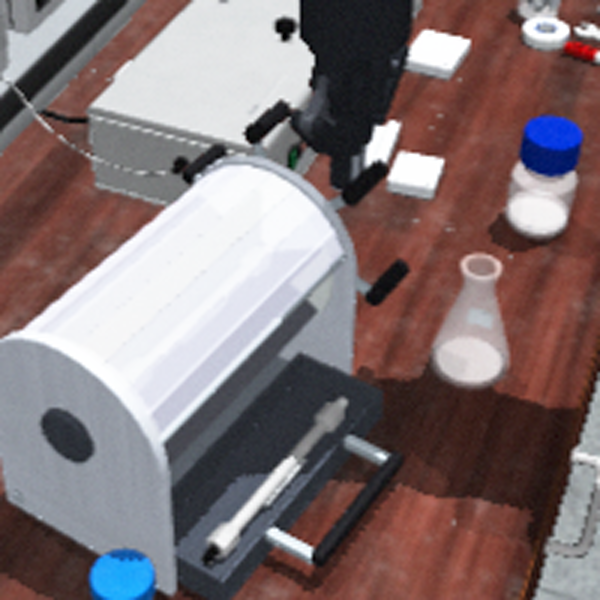

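Column 1 has dropped and lies in the tray, ends at crop (213,548) and (340,405). I'll check it numerically, then move the finger behind the next peg.

```bash
cat > col.py <<'E'
from h import *
import sys
q=np.load("q.npy");c,S=np.cos(q[2]),np.sin(q[2])
def F(P): d=P[:2]-q[:2];return np.array([c*d[0]+S*d[1]-q[4],-S*d[0]+c*d[1],P[2]])*1e3
for a in sys.argv[1:]:
    u,v=map(float,a.split(","));print("tray-frame mm",np.round(F(atz("side",(u/3+200,v/3+130),.0125)),1))
E
python3 col.py 213,548 340,405
```

```text
tray-frame mm [-7.3 72.2 12.5]
tray-frame mm [-11.1 -87.6  12.5]
```

Call:
apply_moves([
  {"tx": 0,"ty": -2,"tz": -10,"roll": 0,"jaw": 1},
  {"tx": 0,"ty": 0,"tz": -20,"roll": 0,"jaw": 1},
  {"tx": 0,"ty": 0,"tz": -20,"roll": 0,"jaw": 1},
  {"tx": 0,"ty": 0,"tz": -20,"roll": 0,"jaw": 1},
  {"tx": 0,"ty": -20,"tz": 0,"roll": 0,"jaw": 1},
  {"tx": 0,"ty": -25,"tz": 0,"roll": 0,"jaw": 1},
  {"tx": 0,"ty": -25,"tz": 0,"roll": 0,"jaw": 1},
  {"tx": 0,"ty": -22,"tz": 0,"roll": 0,"jaw": 1},
])

```text
time: 7.6
position: [0.6043, 0.0946, 0.4037]
eef_rot: [[-0.197, -0.98, 0.001], [-0.98, 0.197, 0.0], [-0.0, -0.001, -1.0]]
force: [-0.1, -0.3, -0.2]
opening: 0.0
```

```bash
python3 look.py 8 .053 .177; cp pics/side8.png pics/x.png; python3 -c "
from h import *
t=snap('top','top8');cv2.imwrite('pics/top8z.png',cv2.resize(t[145:285,160:340],None,fx=4,fy=4,interpolation=2))"
```

```text
t 7.6 tip feeder mm [  54.2 -151.8  230.7] togo tool mm [ 0.2  1.2 53.7] F [-0.1 -0.3 -0.2] yawerr -0.0 open 0.0
peg phi est -25.211527210741757
```

View pics/side8z.png

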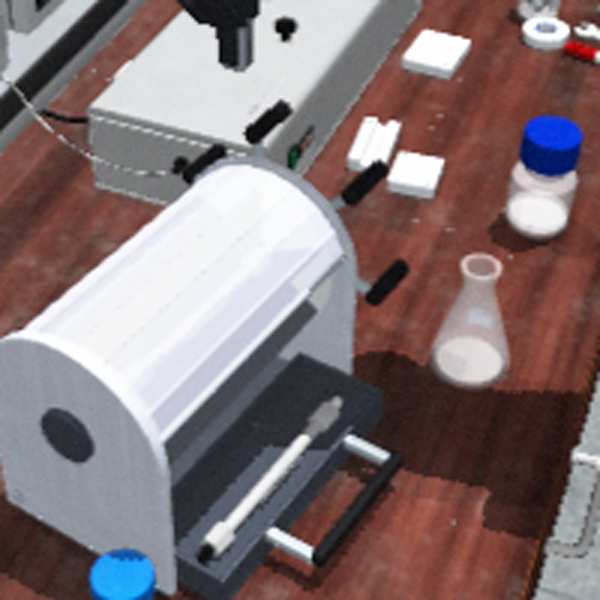

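View pics/top8z.png

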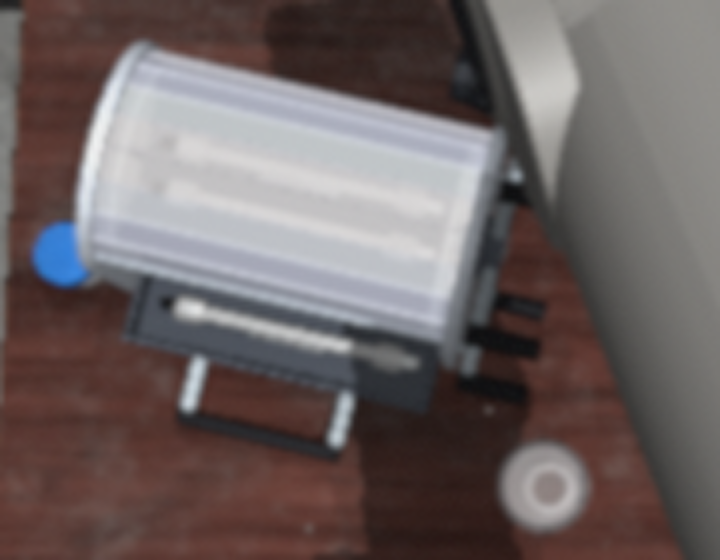

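Column 1 is at rest at tray y ≈ -8 mm, and two columns are still visible through the hood. The finger is behind the next peg, so I'll go down and push.

Call:
apply_moves([
  {"tx": 0,"ty": 0,"tz": 18,"roll": 0,"jaw": 1},
  {"tx": 0,"ty": 0,"tz": 18,"roll": 0,"jaw": 1},
  {"tx": 0,"ty": 0,"tz": 17,"roll": 0,"jaw": 1},
  {"tx": 0,"ty": 5,"tz": 0,"roll": 0,"jaw": 1},
  {"tx": 0,"ty": 5,"tz": 0,"roll": 0,"jaw": 1},
  {"tx": 0,"ty": 5,"tz": 0,"roll": 0,"jaw": 1},
  {"tx": 0,"ty": 5,"tz": 0,"roll": 0,"jaw": 1},
  {"tx": 0,"ty": 0,"tz": 0,"roll": 0,"jaw": 1},
])

```text
time: 8.5
position: [0.5831, 0.0992, 0.3508]
eef_rot: [[-0.197, -0.98, 0.001], [-0.98, 0.197, 0.0], [-0.001, -0.001, -1.0]]
force: [1.2, 0.2, 0.3]
opening: -0.0002
```

```bash
python3 look.py 9 .018 .177
```

```text
t 8.5 tip feeder mm [  32.5 -151.5  177.8] togo tool mm [ 0.5 14.5  0.8] F [1.2 0.2 0.3] yawerr 0.03 open -0.0
peg phi est -9.823943281735751
```

View pics/side9z.png

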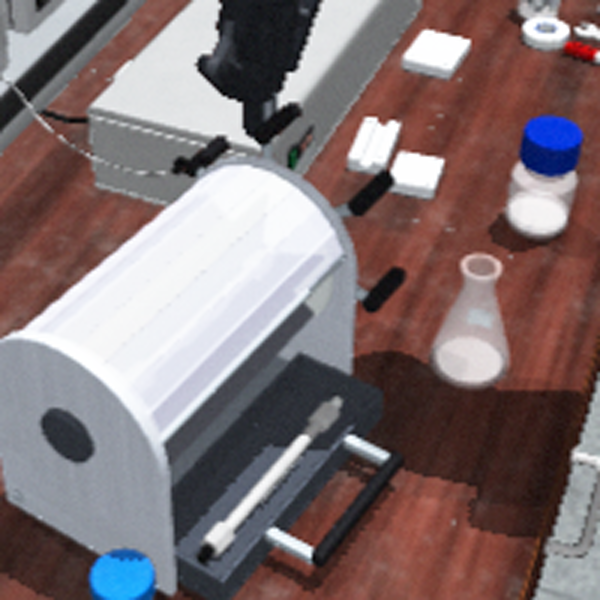

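Call:
apply_moves([
  {"tx": 0,"ty": 5,"tz": -1,"roll": 0,"jaw": 1},
  {"tx": 0,"ty": 5,"tz": -1,"roll": 0,"jaw": 1},
  {"tx": 0,"ty": 5,"tz": 0,"roll": 0,"jaw": 1},
  {"tx": 0,"ty": 5,"tz": 0,"roll": 0,"jaw": 1},
  {"tx": 0,"ty": 5,"tz": 1,"roll": 0,"jaw": 1},
  {"tx": 0,"ty": 5,"tz": 1,"roll": 0,"jaw": 1},
  {"tx": 0,"ty": 5,"tz": 1,"roll": 0,"jaw": 1},
  {"tx": 0,"ty": 0,"tz": 0,"roll": 0,"jaw": 1},
])

```text
time: 9.35
position: [0.5483, 0.106, 0.3484]
eef_rot: [[-0.197, -0.98, -0.001], [-0.981, 0.197, -0.0], [0.0, 0.001, -1.0]]
force: [-0.2, -0.7, 0.6]
opening: -0.0
```

```bash
python3 look.py 10 -.01 .177
```

```text
t 9.35 tip feeder mm [  -2.9 -151.6  175.4] togo tool mm [ 0.4  7.1 -1.6] F [-0.2 -0.7  0.6] yawerr 0.04 open -0.0
peg phi est 14.24545025264836
```

View pics/side10z.png

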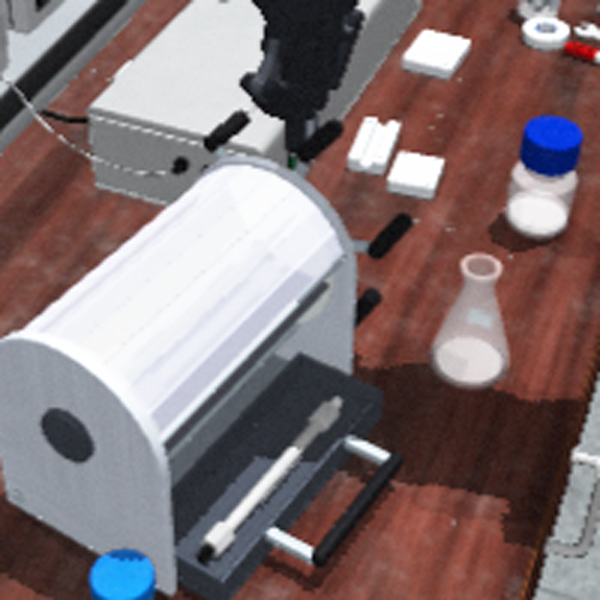

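Column 1 hasn't moved and column 2 is still in the drum. I'll go on in small steps.

Call:
apply_moves([
  {"tx": 0,"ty": 4,"tz": 1,"roll": 0,"jaw": 1},
  {"tx": 0,"ty": 4,"tz": 1,"roll": 0,"jaw": 1},
  {"tx": 0,"ty": 4,"tz": 2,"roll": 0,"jaw": 1},
  {"tx": 0,"ty": 0,"tz": 0,"roll": 0,"jaw": 1},
  {"tx": 0,"ty": 0,"tz": 0,"roll": 0,"jaw": 1},
  {"tx": 0,"ty": 0,"tz": 0,"roll": 0,"jaw": 1},
  {"tx": 0,"ty": 0,"tz": 0,"roll": 0,"jaw": 1},
])

```text
time: 10.1
position: [0.5374, 0.1082, 0.3447]
eef_rot: [[-0.197, -0.98, -0.0], [-0.98, 0.197, 0.0], [0.0, 0.0, -1.0]]
force: [0.1, -0.3, 0.2]
opening: -0.0003
```

```bash
python3 look.py 11 -.01 .177
```

```text
t 10.1 tip feeder mm [ -14.  -151.7  171.7] togo tool mm [ 0.3 -4.  -5.3] F [ 0.1 -0.3  0.2] yawerr 0.01 open -0.0
peg phi est 22.14805699832382
```

View pics/side11z.png

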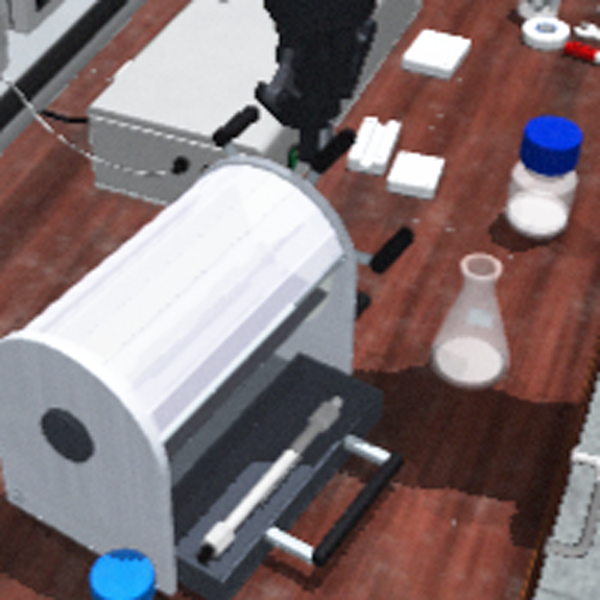

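No drop yet, with the peg at about 22°.

Call:
apply_moves([
  {"tx": 0,"ty": 4,"tz": 2,"roll": 0,"jaw": 1},
  {"tx": 0,"ty": 4,"tz": 2,"roll": 0,"jaw": 1},
  {"tx": 0,"ty": 0,"tz": 0,"roll": 0,"jaw": 1},
  {"tx": 0,"ty": 0,"tz": 0,"roll": 0,"jaw": 1},
  {"tx": 0,"ty": 0,"tz": 0,"roll": 0,"jaw": 1},
  {"tx": 0,"ty": 0,"tz": 0,"roll": 0,"jaw": 1},
])

```text
time: 10.75
position: [0.5295, 0.1098, 0.3407]
eef_rot: [[-0.197, -0.98, -0.0], [-0.98, 0.197, 0.0], [0.0, 0.0, -1.0]]
force: [0.3, 0.4, 0.1]
opening: -0.0002
```

```bash
python3 look.py 12 -.01 .177
```

```text
t 10.75 tip feeder mm [ -22.1 -151.7  167.7] togo tool mm [  0.3 -12.1  -9.3] F [0.3 0.4 0.1] yawerr 0.01 open -0.0
peg phi est 28.13792671835512
```

View pics/side12z.png

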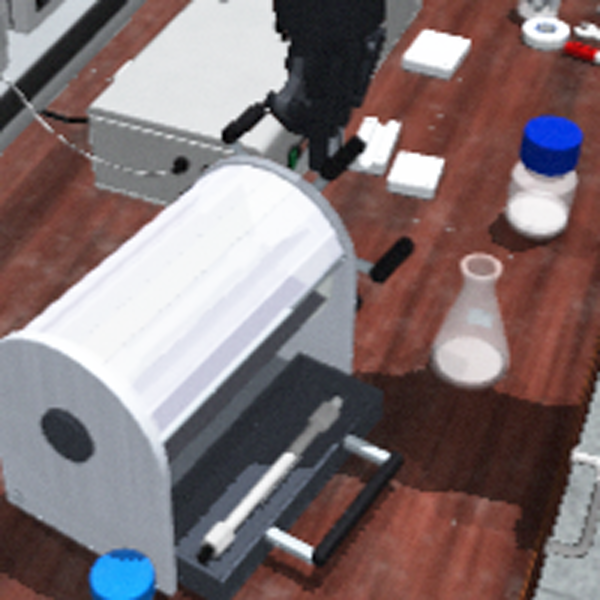

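Still holding at about 28°. Next small step.

Call:
apply_moves([
  {"tx": 0,"ty": 4,"tz": 2,"roll": 0,"jaw": 1},
  {"tx": 0,"ty": 4,"tz": 3,"roll": 0,"jaw": 1},
  {"tx": 0,"ty": 0,"tz": 0,"roll": 0,"jaw": 1},
  {"tx": 0,"ty": 0,"tz": 0,"roll": 0,"jaw": 1},
  {"tx": 0,"ty": 0,"tz": 0,"roll": 0,"jaw": 1},
  {"tx": 0,"ty": 0,"tz": 0,"roll": 0,"jaw": 1},
])

```text
time: 11.4
position: [0.5217, 0.1114, 0.3357]
eef_rot: [[-0.197, -0.98, -0.0], [-0.98, 0.197, -0.0], [0.0, 0.0, -1.0]]
force: [-0.2, -0.1, 0.4]
opening: -0.0
```

```bash
python3 look.py 13 -.01 .177
```

```text
t 11.4 tip feeder mm [ -30.1 -151.7  162.7] togo tool mm [  0.3 -20.1 -14.3] F [-0.2 -0.1  0.4] yawerr 0.01 open -0.0
peg phi est 34.44876324946957
```

View pics/side13z.png

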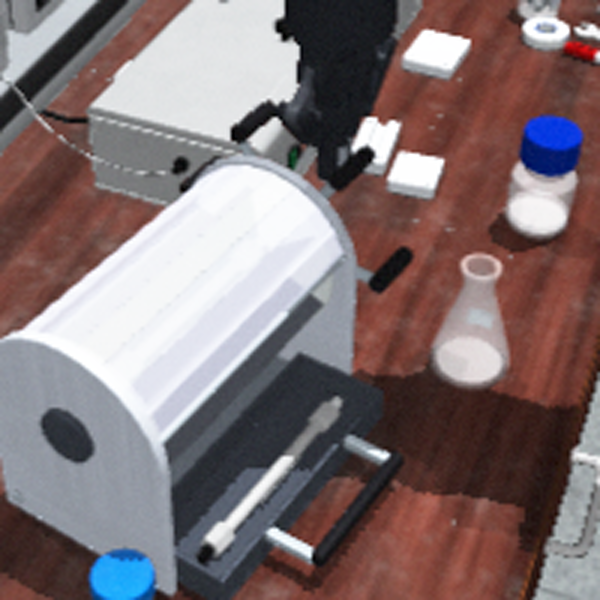

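Column 2 is still in the drum at about 34°.

Call:
apply_moves([
  {"tx": 0,"ty": 4,"tz": 3,"roll": 0,"jaw": 1},
  {"tx": 0,"ty": 4,"tz": 3,"roll": 0,"jaw": 1},
  {"tx": 0,"ty": 0,"tz": 0,"roll": 0,"jaw": 1},
  {"tx": 0,"ty": 0,"tz": 0,"roll": 0,"jaw": 1},
  {"tx": 0,"ty": 0,"tz": 0,"roll": 0,"jaw": 1},
  {"tx": 0,"ty": 0,"tz": 0,"roll": 0,"jaw": 1},
])

```text
time: 12.05
position: [0.5138, 0.1129, 0.3297]
eef_rot: [[-0.197, -0.98, -0.0], [-0.98, 0.197, -0.0], [0.0, 0.0, -1.0]]
force: [0.3, -0.5, -0.4]
opening: 0.0002
```

```bash
python3 look.py 14 -.01 .177
```

```text
t 12.05 tip feeder mm [ -38.1 -151.7  156.7] togo tool mm [  0.3 -28.1 -20.3] F [ 0.3 -0.5 -0.4] yawerr 0.01 open 0.0
peg phi est 41.29415738556704
```

View pics/side14z.png

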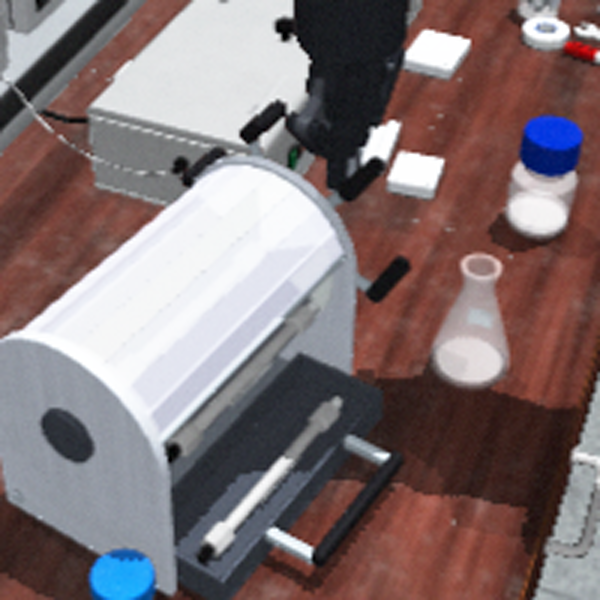

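Column 2 is now on its way out, visible at crop (175,450)–(320,305). I'll wait for it without moving.

Call:
apply_moves([
  {"tx": 0,"ty": 0,"tz": 0,"roll": 0,"jaw": 1},
  {"tx": 0,"ty": 0,"tz": 0,"roll": 0,"jaw": 1},
  {"tx": 0,"ty": 0,"tz": 0,"roll": 0,"jaw": 1},
  {"tx": 0,"ty": 0,"tz": 0,"roll": 0,"jaw": 1},
  {"tx": 0,"ty": 0,"tz": 0,"roll": 0,"jaw": 1},
  {"tx": 0,"ty": 0,"tz": 0,"roll": 0,"jaw": 1},
])

```text
time: 12.7
position: [0.5138, 0.1129, 0.3298]
eef_rot: [[-0.197, -0.98, 0.0], [-0.98, 0.197, 0.0], [-0.0, 0.0, -1.0]]
force: [-0.1, -1.3, -0.1]
opening: -0.0
```

```bash
python3 look.py 15 -.01 .177
```

```text
t 12.7 tip feeder mm [ -38.1 -151.6  156.8] togo tool mm [  0.4 -28.1 -20.2] F [-0.1 -1.3 -0.1] yawerr 0.01 open -0.0
peg phi est 41.26836471692545
```

View pics/side15z.png

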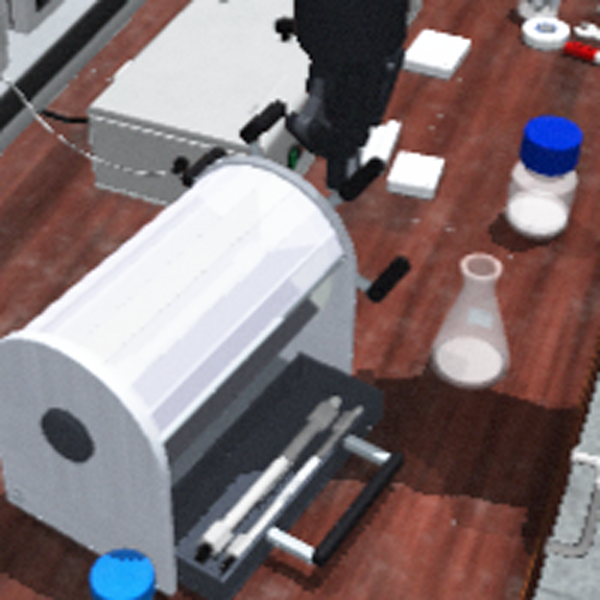

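```bash
python3 col.py 232,560 355,412 207,548 333,402; python3 -c "
from h import *
togo([-.06,-.152,.24])
t=snap('top','top15');cv2.imwrite('pics/top15z.png',cv2.resize(t[145:285,160:340],None,fx=4,fy=4,interpolation=2))"
```

```text
tray-frame mm [-23.5  73.3  12.5]
tray-frame mm [-24.1 -87.6  12.5]
tray-frame mm [-3.9 74.4 12.5]
tray-frame mm [ -5.1 -87.4  12.5]
t 12.75 tip feeder mm [ -38.1 -151.6  156.7] togo tool mm [  0.3  22.  -83.3] F [-0.4  0.2 -0.1] yawerr 0.01 open 0.0
```

View pics/top15z.png

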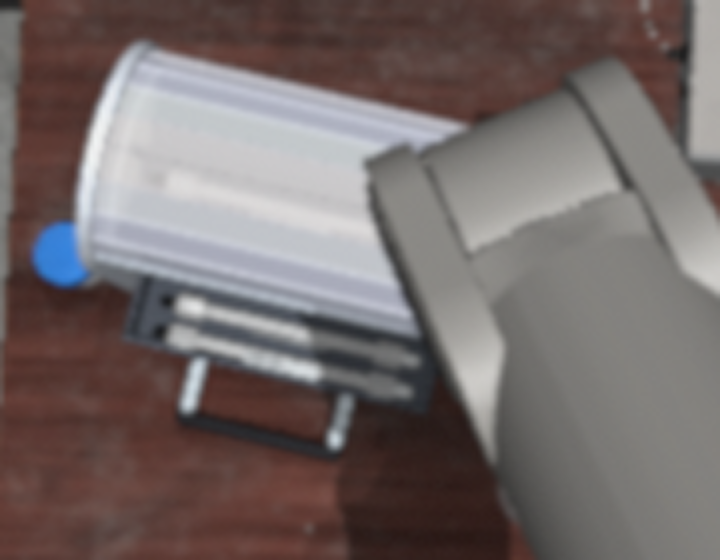

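Both columns lie parallel in the tray at tray-x of about -24 and -5 mm, and one remains in the drum under the hood. I'll lift off and go to the handle gap.

Call:
apply_moves([
  {"tx": 0,"ty": -3,"tz": -10,"roll": 0,"jaw": 1},
  {"tx": 0,"ty": 0,"tz": -20,"roll": 0,"jaw": 1},
  {"tx": 0,"ty": 0,"tz": -25,"roll": 0,"jaw": 1},
  {"tx": 0,"ty": 0,"tz": -30,"roll": 0,"jaw": 1},
  {"tx": -25,"ty": 15,"tz": 0,"roll": 0,"jaw": 0.6},
  {"tx": -25,"ty": 15,"tz": 0,"roll": 0,"jaw": 0.6},
  {"tx": -25,"ty": 15,"tz": 0,"roll": 0,"jaw": 0.6},
  {"tx": -25,"ty": 15,"tz": 0,"roll": 0,"jaw": 0.6},
])

```text
time: 13.6
position: [0.4773, 0.2232, 0.4157]
eef_rot: [[-0.197, -0.98, 0.001], [-0.98, 0.197, 0.0], [-0.001, -0.001, -1.0]]
force: [-0.8, -0.1, 0.8]
opening: 0.0342
```

Call:
apply_moves([
  {"tx": -25,"ty": 15,"tz": 0,"roll": 0,"jaw": 0.6},
  {"tx": -24,"ty": 15,"tz": 0,"roll": 0,"jaw": 0.6},
  {"tx": 0,"ty": 0,"tz": 0,"roll": 0,"jaw": 0.6},
])

```text
time: 13.9
position: [0.4564, 0.2796, 0.4157]
eef_rot: [[-0.192, -0.981, 0.0], [-0.981, 0.192, 0.002], [-0.002, 0.0, -1.0]]
force: [0.7, 0.4, -0.4]
opening: 0.0343
```

```bash
python3 look.py 16 -.126 .01;python3 -c "
from h import *
togo([-.126,-.003,.01])"
```

```text
t 13.9 tip feeder mm [-127.3    0.4  242.7] togo tool mm [152.8  -0.5 232.4] F [ 0.7  0.4 -0.4] yawerr 0.29 open 0.034
peg phi est 90.0
t 13.95 tip feeder mm [-126.    -1.3  242.5] togo tool mm [  1.9   0.  232.5] F [ 0.4 -0.5 -0.5] yawerr 0.19 open 0.034
```

View pics/side16.png

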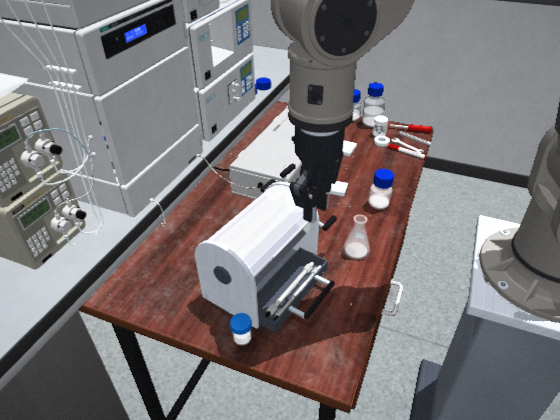

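Call:
apply_moves([
  {"tx": 1,"ty": 0,"tz": 30,"roll": 0.002,"jaw": 0.6},
  {"tx": 0,"ty": 0,"tz": 30,"roll": 0,"jaw": 0.6},
  {"tx": 0,"ty": 0,"tz": 30,"roll": 0,"jaw": 0.6},
  {"tx": 0,"ty": 0,"tz": 30,"roll": 0,"jaw": 0.6},
  {"tx": 0,"ty": 0,"tz": 30,"roll": 0,"jaw": 0.6},
  {"tx": 0,"ty": 0,"tz": 25,"roll": 0,"jaw": 0.6},
  {"tx": 0,"ty": 0,"tz": 0,"roll": 0,"jaw": 0.6},
])

```text
time: 14.65
position: [0.4576, 0.2737, 0.2374]
eef_rot: [[-0.2, -0.98, -0.004], [-0.98, 0.2, -0.003], [0.003, 0.003, -1.0]]
force: [-0.5, -0.3, 0.5]
opening: 0.0341
```

```bash
python3 look.py 17 -.126 .01;python3 -c "
from h import *
togo([-.126,-.003,.01])"
```

```text
t 14.65 tip feeder mm [-125.    -5.2   64.4] togo tool mm [146.7   0.5  54.9] F [-0.5 -0.3  0.5] yawerr -0.16 open 0.034
peg phi est 90.0
t 14.7 tip feeder mm [-124.7   -4.5   66.2] togo tool mm [-1.6  1.2 56.2] F [-0.1 -0.1  0.7] yawerr -0.15 open 0.034
```

View pics/side17z.png

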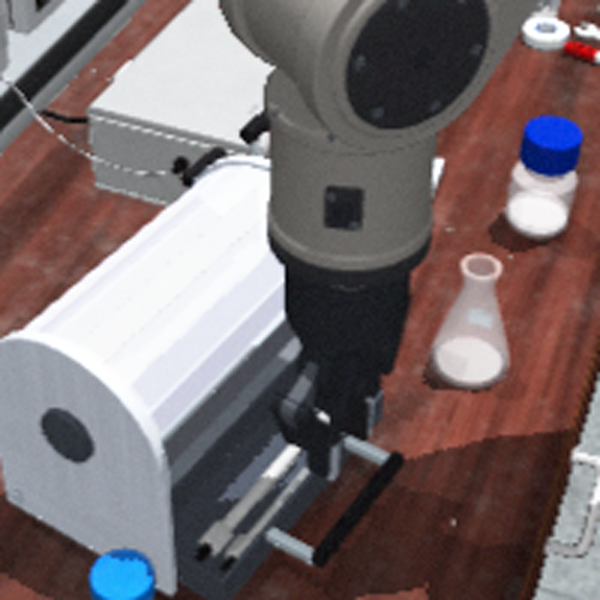

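```bash
python3 -c "
from h import *
from fit import W
q=np.load('q.npy');a=cv2.imread('pics/side17.png')[130:330,200:400];a=cv2.resize(a,None,fx=3,fy=3,interpolation=2)
def dr(pts,col):
    P=np.array([(proj('side',W(q,p))[0]-[200,130])*3 for p in pts]).astype(int);cv2.polylines(a,[P],True,col,1)
for s in(-1,1):
    y0,y1=-.003+s*.017,-.003+s*.0315
    for z in (.015,.032): dr([[-.137,y0,z],[-.137,y1,z],[-.115,y1,z],[-.115,y0,z]],(0,255,0) if z<.02 else (0,255,255))
cv2.imwrite('pics/p17.png',a)"
```

```text
(no output)
```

View pics/p17.png

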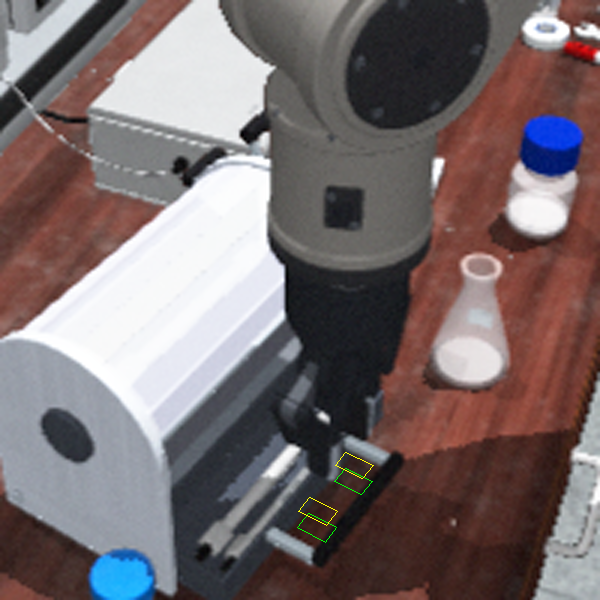

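The predicted finger footprints at (355,465) and (318,515) fall inside the handle gap. I'll lower slowly.

Call:
apply_moves([
  {"tx": -2,"ty": 1,"tz": 14,"roll": 0,"jaw": 0.6},
  {"tx": 0,"ty": 0,"tz": 14,"roll": 0,"jaw": 0.6},
  {"tx": 0,"ty": 0,"tz": 12,"roll": 0,"jaw": 0.6},
  {"tx": 0,"ty": 0,"tz": 8,"roll": 0,"jaw": 0.6},
  {"tx": 0,"ty": 0,"tz": 6,"roll": 0,"jaw": 0.6},
  {"tx": 0,"ty": 0,"tz": 0,"roll": 0,"jaw": 0.6},
  {"tx": 0,"ty": 0,"tz": 0,"roll": 0,"jaw": 0.6},
])

```text
time: 15.4
position: [0.4572, 0.2775, 0.1859]
eef_rot: [[-0.199, -0.98, 0.0], [-0.98, 0.199, 0.0], [-0.0, -0.0, -1.0]]
force: [0.1, 0.2, 1.1]
opening: 0.0342
```

```bash
python3 look.py 18 -.126 .01;python3 -c "
from h import *
togo([-.126,-.003,.01])"
```

```text
t 15.4 tip feeder mm [-126.1   -1.5   12.9] togo tool mm [150.5  -0.3   2.9] F [0.1 0.2 1.1] yawerr -0.09 open 0.034
peg phi est 90.0
t 15.45 tip feeder mm [-126.    -1.5   13.1] togo tool mm [1.5 0.  3.1] F [-0.8 -0.1  0.2] yawerr -0.1 open 0.034
```

View pics/side18z.png

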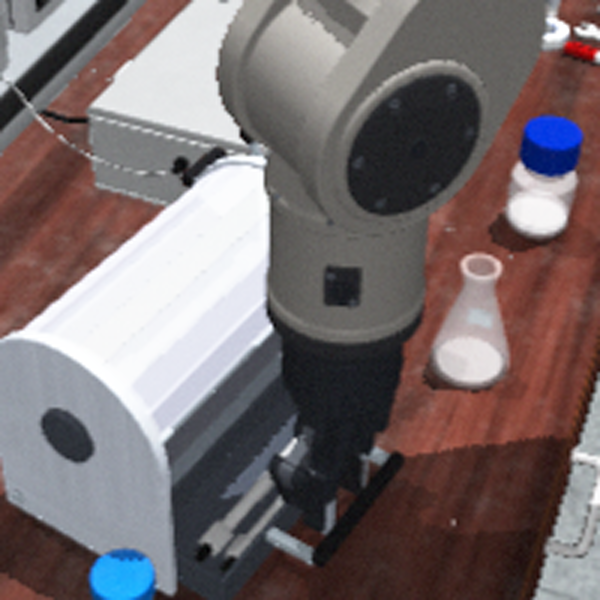

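Both fingertips are in the gap with no contact force. A little lower, then a slow straight draw forward.

Call:
apply_moves([
  {"tx": 1,"ty": 0,"tz": 4,"roll": 0,"jaw": 0.6},
  {"tx": 0,"ty": 1,"tz": 0,"roll": 0,"jaw": 0.6},
  {"tx": 0,"ty": 2,"tz": 0,"roll": 0,"jaw": 0.6},
  {"tx": 0,"ty": 2,"tz": 0,"roll": 0,"jaw": 0.6},
  {"tx": 0,"ty": 3,"tz": 0,"roll": 0,"jaw": 0.6},
  {"tx": 0,"ty": 3,"tz": 0,"roll": 0,"jaw": 0.6},
  {"tx": 0,"ty": 3,"tz": 0,"roll": 0,"jaw": 0.6},
])

```text
time: 16.15
position: [0.443, 0.2792, 0.1819]
eef_rot: [[-0.199, -0.98, 0.0], [-0.98, 0.199, 0.0], [-0.0, -0.0, -1.0]]
force: [1.9, -0.9, -0.2]
opening: 0.0342
```

```bash
python3 look.py 19 -.19 .01
```

```text
t 16.15 tip feeder mm [-140.3   -2.6    8.9] togo tool mm [149.5  49.5  -1.2] F [ 1.9 -0.9 -0.2] yawerr -0.1 open 0.034
peg phi est 90.0
```

View pics/side19z.png

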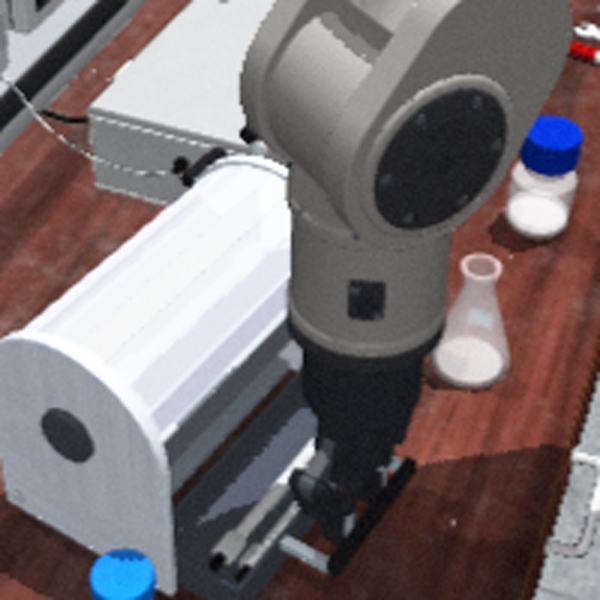

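The tray follows the fingers with about 2 N of drag. I'll continue.

Call:
apply_moves([
  {"tx": 0,"ty": 3,"tz": 0,"roll": 0,"jaw": 0.6},
  {"tx": 0,"ty": 3,"tz": 0,"roll": 0,"jaw": 0.6},
  {"tx": 0,"ty": 3,"tz": 0,"roll": 0,"jaw": 0.6},
  {"tx": 0,"ty": 3,"tz": 0,"roll": 0,"jaw": 0.6},
  {"tx": 0,"ty": 3,"tz": 0,"roll": 0,"jaw": 0.6},
  {"tx": 0,"ty": 3,"tz": 0,"roll": 0,"jaw": 0.6},
  {"tx": 0,"ty": 3,"tz": 0,"roll": 0,"jaw": 0.6},
  {"tx": 0,"ty": 3,"tz": 0,"roll": 0,"jaw": 0.6},
])

```text
time: 17.0
position: [0.4195, 0.284, 0.1818]
eef_rot: [[-0.199, -0.98, 0.0], [-0.98, 0.199, 0.0], [-0.0, -0.0, -1.0]]
force: [3.1, -1.3, 1.6]
opening: 0.0339
```

Call:
apply_moves([
  {"tx": 0,"ty": 3,"tz": 0,"roll": 0,"jaw": 0.6},
  {"tx": 0,"ty": 3,"tz": 0,"roll": 0,"jaw": 0.6},
  {"tx": 0,"ty": 3,"tz": 0,"roll": 0,"jaw": 0.6},
  {"tx": 0,"ty": 3,"tz": 0,"roll": 0,"jaw": 0.6},
  {"tx": 0,"ty": 3,"tz": 0,"roll": 0,"jaw": 0.6},
  {"tx": 0,"ty": 3,"tz": 0,"roll": 0,"jaw": 0.6},
  {"tx": 0,"ty": 3,"tz": 0,"roll": 0,"jaw": 0.6},
  {"tx": 0,"ty": 2,"tz": 0,"roll": 0,"jaw": 0.6},
])

```text
time: 17.8
position: [0.3968, 0.2886, 0.1817]
eef_rot: [[-0.199, -0.98, -0.0], [-0.98, 0.199, -0.0], [0.0, 0.0, -1.0]]
force: [3.3, 0.4, 1.4]
opening: 0.0344
```

```bash
python3 look.py 20 -.19 .01;python3 -c "
from h import *
t=snap('top','top20');cv2.imwrite('pics/top20z.png',cv2.resize(t[145:285,160:340],None,fx=4,fy=4,interpolation=2))"
```

```text
t 17.8 tip feeder mm [-187.4   -2.5    8.7] togo tool mm [149.5   2.4  -1.3] F [3.3 0.4 1.4] yawerr -0.09 open 0.034
peg phi est 90.0
```

View pics/side20z.png

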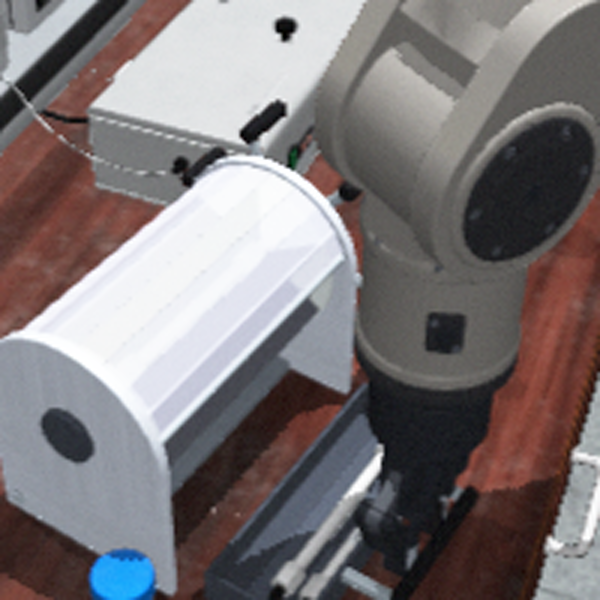

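View pics/top20z.png

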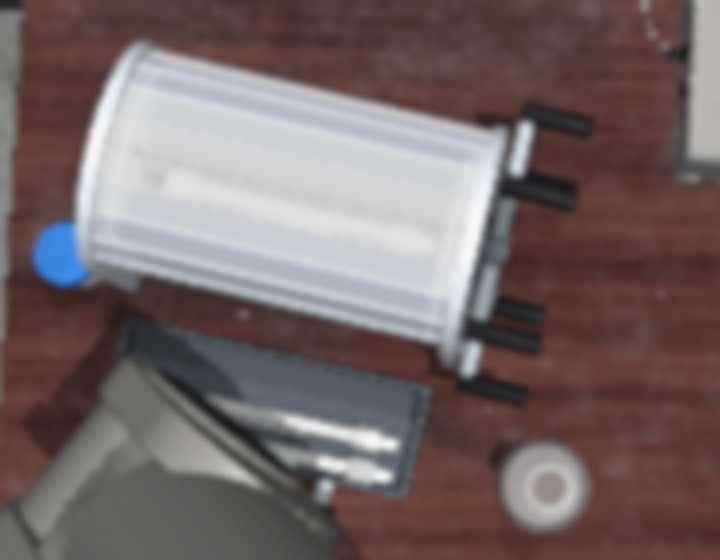

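The tray is clear of the feeder, with floor visible between them, and both columns are inside. I'll check the back edge numerically, then retreat back off the bar and up.

```bash
python3 -c "
from h import *
q=np.load('q.npy');c,S=np.cos(q[2]),np.sin(q[2])
for u,v in((128,320),(428,388)):
    P=atz('top',(u/4+160,v/4+145),.028);d=P[:2]-q[:2];print(c*d[0]+S*d[1],-S*d[0]+c*d[1])"
```

```text
-0.09126419119447128 0.09666356384290596
-0.09060523101475697 -0.10563602329184683
```

Call:
apply_moves([
  {"tx": 0,"ty": -3,"tz": 0,"roll": 0,"jaw": 0.6},
  {"tx": 0,"ty": -2,"tz": 0,"roll": 0,"jaw": 0.6},
  {"tx": 0,"ty": 0,"tz": -8,"roll": 0,"jaw": 0.6},
  {"tx": 0,"ty": 0,"tz": -12,"roll": 0,"jaw": 0.6},
  {"tx": 0,"ty": 0,"tz": -20,"roll": 0,"jaw": 0.6},
  {"tx": 0,"ty": 0,"tz": -30,"roll": 0,"jaw": 0.6},
  {"tx": 0,"ty": 0,"tz": -30,"roll": 0,"jaw": 0.6},
  {"tx": 0,"ty": 0,"tz": -30,"roll": 0,"jaw": 0.6},
])

```text
time: 18.7
position: [0.4018, 0.2874, 0.314]
eef_rot: [[-0.199, -0.98, 0.0], [-0.98, 0.199, 0.001], [-0.001, -0.0, -1.0]]
force: [0.9, 1.1, -0.5]
opening: 0.0344
```

Call:
apply_moves([
  {"tx": 0,"ty": 0,"tz": -30,"roll": 0,"jaw": 0.6},
  {"tx": 0,"ty": 0,"tz": -30,"roll": 0,"jaw": 0.6},
  {"tx": 20,"ty": 0,"tz": -20,"roll": 0,"jaw": 0.6},
  {"tx": 35,"ty": 0,"tz": -10,"roll": 0,"jaw": 0.6},
  {"tx": 35,"ty": 0,"tz": -10,"roll": 0,"jaw": 0.6},
  {"tx": 35,"ty": 0,"tz": 0,"roll": 0,"jaw": 0.6},
  {"tx": 35,"ty": 0,"tz": 0,"roll": 0,"jaw": 0.6},
  {"tx": 0,"ty": 0,"tz": 0,"roll": 0,"jaw": 0.6},
])

```text
time: 19.5
position: [0.369, 0.1271, 0.4127]
eef_rot: [[-0.203, -0.979, 0.001], [-0.979, 0.203, -0.0], [0.0, -0.001, -1.0]]
force: [-0.7, 0.6, -0.3]
opening: 0.034
```

```bash
python3 look.py 21 -.19 .01;python3 -c "
from h import *
t=snap('top','top21');cv2.imwrite('pics/top21z.png',cv2.resize(t[145:285,160:340],None,fx=4,fy=4,interpolation=2))"
```

```text
t 19.5 tip feeder mm [-182.9 -166.4  239.7] togo tool mm [-14.4   7.4 229.7] F [-0.7  0.6 -0.3] yawerr -0.33 open 0.034
peg phi est 90.0
```

View pics/side21.png

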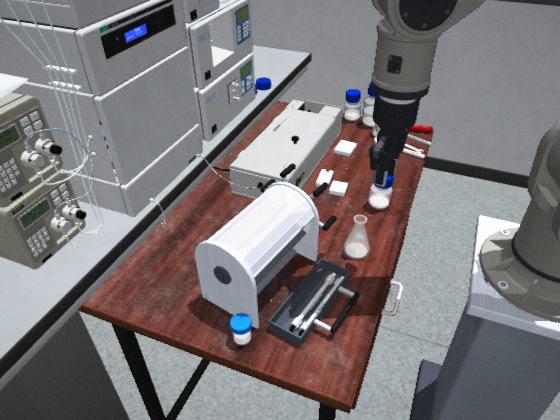

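View pics/top21z.png

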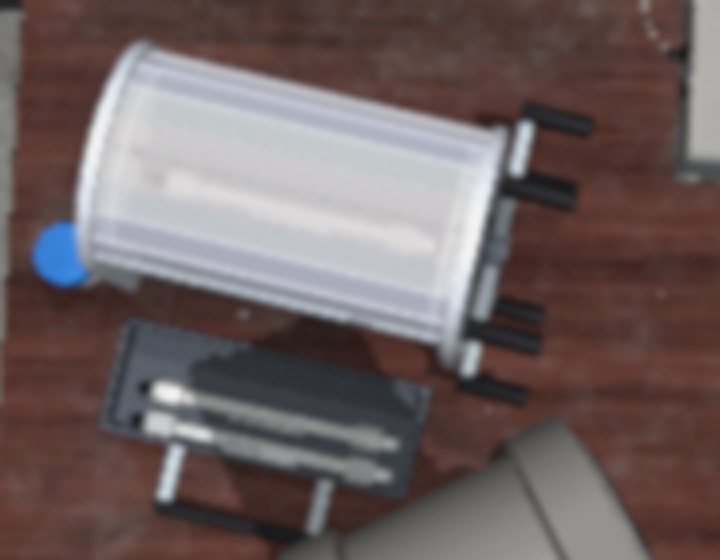

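The tray middle is at about -0.128 m in the feeder frame, where the limit is -0.108. Both columns are flat in it, the third is in the drum, the bystanders are unmoved, and the arm is free. I'll hand in.

```bash
python3 -c "
from h import *
print(ticket.close_job())"
```

```text
the job is handed in; nothing more can be done
None
```

I turned the drum with the shut fingers, pushing two turnstile pegs in turn. Column 1 dropped after about 0.8 rad and had come to rest before column 2 dropped at about 1.8 rad. I then drew the tray straight forward by its handle, about 58 mm flat on the table, and moved the arm clear. The job was handed in just after 19.5 s of the 69 s allowed.

Last checks before hand-in:
- **Tray:** its back edge measured about -91 mm in the feeder frame, so its middle is near -128 mm (limit -108 mm).
- **Columns:** both looked flat in the tray, and the third was still visible in the drum under the hood.
- **Bystanders:** the flask, jar and bottle looked unmoved.
- **Forces:** about 0–5 N in every reading, with none left once the arm was clear.

No check failed or disagreed beyond camera accuracy: the tray handle sat about 4 mm to one side of the fitted pose, and I allowed for it. My first move call was refused because each row needed every field, so nothing moved. A first measurement script also stopped on a camera-parameter error, which caching fixed. The hand-in reported no verdict.

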